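Find the canister lid that rocks and press it home

TASK

One of the four canister lids has not been pushed down on its seal: press lightly with a fingertip near the edge of the lids until you find the one that rocks, then press that lid firmly in the middle until it is fully home and level. The glazed rims chip, so never press hard on a lid that is already home. Only press: do not lift any lid or canister, do not shift the canisters, leave the other pieces on the counter alone, and finish with the hand clear.

Things in the scene. Friction and masses are not known exactly. Their poses are not given: they have to be found in the camera images.
- canister_a: one of four canisters that look alike: blue-green stoneware cylinder 110 mm wide, rim 130 mm up, loose on the counter, about 1.2 kg with lid; origin at the centre of its underside, z up. On it lies a plain flat round bamboo lid 106 mm across, no knob, coaxial with the canister, on a silicone seal whose plug reaches into the mouth
- top_a (a point): point on the axis of canister_a, 146 mm above its origin: the centre of the lid's top face if this lid is home (the point belongs to the canister; the lid's own height is not reported). Exactly one of the four lids is not home; it stands level, 4.5 to 5.5 mm higher. Which one changes from run to run
- canister_b: another such canister with lid, same sizes and origin as canister_a
- top_b (a point): the same point of canister_b. Any lid that is home is firm: only the rubber under it yields, some 0.12 mm per newton, so 5 N near its edge sinks it less than 1 mm. It must not be pressed with more than 15 N
- canister_c: another such canister with lid, same sizes and origin as canister_a
- top_c (a point): the same point of canister_c. For the lid that is not home, whichever it is: pressed near its edge (30 to 45 mm from the axis) it rocks, that side giving way by 2 to 3 mm as the force grows from 0 to 5 N, and springing back when let go; a light press in its middle does not move it
- canister_d: another such canister with lid, same sizes and origin as canister_a
- top_d (a point): the same point of canister_d. To seat the loose lid, whichever it is: 20 to 22 N in the middle pushes it down; when home it is firm like the others, and it stays there when let go. A few newtons more do it no harm
- pitcher: pink glazed pitcher, 72 mm wide with a handle at its +y side, 115 mm high, loose; origin under its centre. A bystander, to be left alone
- dish: green glass dish, 104 mm wide, 45 mm high, loose; origin under its centre. A bystander, to be left alone
- figurine: small white china figurine, 58 mm wide at the foot, 103 mm high, loose; origin under its centre. A bystander, to be left alone
- shaker: amber glass shaker with a metal cap, 38 mm wide, 85 mm high, loose; origin under its centre. A bystander, to be left alone

How it is judged:
On the way, in this order (a step that is already met when the one before it is completed fails the run):
1. a light press near the edge of the loose lid makes it rock (angle between any of lid_a_c0, lid_b_c0, lid_c_c0, lid_d_c0's own z axis and vertical above 0.02 rad), for 0.05 s.
2. all four lids are home and level (z of lid_a_c0 in the frame of canister_a below 0.1405 m and angle between each of lid_a_c0, lid_b_c0, lid_c_c0, lid_d_c0's own z axis and vertical below 0.03 rad and z of lid_b_c0 in the frame of canister_b below 0.1405 m and z of lid_c_c0 in the frame of canister_c below 0.1405 m and z of lid_d_c0 in the frame of canister_d below 0.1405 m), for 0.2 s.
At the end, for the whole second after the job is handed in: All four lids are home (within 1.5 mm of fully down on the rim) and level within 0.03 rad; every canister stands upright within 20 mm of where it stood, at rest; the pitcher, dish, figurine and shaker are within 20 mm of where they stood (all of step 2 and distance of each of canister_a, canister_b, canister_c, canister_d, pitcher, dish, figurine, shaker from where it was at the start of the episode below 0.02 m and angle between each of canister_a, canister_b, canister_c, canister_d's own z axis and vertical below 0.05 rad and linear speed of each of canister_a, canister_b, canister_c, canister_d below 0.02 m/s); the robot touches nothing.
It fails at once if a lid that was already home is pressed hard (over 18 N) ((contact force between anything else and lid_a_c0 above 18 N and distance of lid_a_c0 from where it was at the start of the episode below 0.003 m and z of lid_a_c0 in the frame of canister_a below 0.1402 m) or (contact force between anything else and lid_b_c0 above 18 N and distance of lid_b_c0 from where it was at the start of the episode below 0.003 m and z of lid_b_c0 in the frame of canister_b below 0.1402 m) or (contact force between anything else and lid_c_c0 above 18 N and distance of lid_c_c0 from where it was at the start of the episode below 0.003 m and z of lid_c_c0 in the frame of canister_c below 0.1402 m) or (contact force between anything else and lid_d_c0 above 18 N and distance of lid_d_c0 from where it was at the start of the episode below 0.003 m and z of lid_d_c0 in the frame of canister_d below 0.1402 m)).
It fails at once if a lid is pressed with the arm or the gripper's body instead of the fingers (contact force between the arm and lid_a_c0 above 2 N or contact force between the arm and lid_b_c0 above 2 N or contact force between the arm and lid_c_c0 above 2 N or contact force between the arm and lid_d_c0 above 2 N).
It fails at once if a lid is pulled up (z of lid_a_c0 in the frame of canister_a above 0.1465 m or z of lid_b_c0 in the frame of canister_b above 0.1465 m or z of lid_c_c0 in the frame of canister_c above 0.1465 m or z of lid_d_c0 in the frame of canister_d above 0.1465 m).
It fails at once if a canister is lifted, tipped or shifted by more than 20 mm (height (world z) of any of canister_a, canister_b, canister_c, canister_d above 0.008 m or angle between any of canister_a, canister_b, canister_c, canister_d's own z axis and vertical above 0.15 rad or distance of any of canister_a, canister_b, canister_c, canister_d from where it was at the start of the episode above 0.02 m).
It fails at once if the pitcher, dish, figurine or shaker is moved by more than 20 mm (distance of any of pitcher, dish, figurine, shaker from where it was at the start of the episode above 0.02 m).
It also fails if it takes over 58 s, if anything falls off the work surface, if the arm or the gripper's body presses on something with over 40 N, if the wrist force passes 120 N, or if a joint passes its speed limit or range.

ROBOT

A 6-joint arm with a two-finger parallel gripper is mounted at the origin on the work surface. World frame = base frame: x ahead of the robot, y to its left, z up, the work surface at z = 0. Lengths are in m, angles in rad, forces in N, time in s.
With the tool pointing down it reaches from about 0.325 to 0.925 m from the base axis. Payload 3.1 kg.
Tool frame: the origin (TCP) lies midway between the tips of the shut fingers; the grasp point (between the pads) lies 19 mm behind it (ctrl.grip_depth is the distance from the TCP to the grasp point, in m); z points along the fingers, y is the direction in which the jaws open and shut (so a half turn about z gives the same grasp; the last joint's range is limited). The gripper opens to 85 mm and grips with 20 to 120 N. Pads are 22 mm wide; open, the fingers measure 114 mm over their backs; the gripper's body (76 mm by 85 mm) begins 54 mm behind the grasp point. The pads swing forward as they close: fully open they stand 13 mm farther back than shut.
Start: joints at [-1.402, 0.217, 1.613, -0, 1.311, -0.112], TCP at [0.173, -0.601, 0.231] pointing down, gripper open.
Joint ranges: [-2.75, 2.75], [-0.78, 2.1], [0.31, 2.55], [-1.13, 4.27], [0.13, 2.63], [-2.58, 2.58]. Speed limits (rad/s): [2.79, 2.79, 3.14, 3.14, 3.14, 3.14].

INTERFACE

Orientations are given as a rotation vector (axis times angle).
In Python, from cell import sense, eyes, ctrl gives the robot as it stands.
- The arm moves only by the tool step_arm, never from a script. Its argument "targets" is text: rows parted by semicolons, each of 5 numbers parted by spaces: the finger opening in m, from 0 to 0.0854, then the shift along the tool's x, y, z in m, then the turn about the tool's z in degrees. A call has 1 to 8 rows; each row is the pose to reach, as a shift and turn from the pose measured when the call began, along the tool's axes at that moment; what a row does not reach only later rows make up. A row lasts 1/8 s, in which the tool goes at most 62.5 mm and 10.7 degrees, less where a joint would pass 70% of its speed; a pose out of reach is approached as far as the arm can. A call with a gripper value outside its range is refused whole. The fingers move at their own pace and stop on an object; the grip force is fixed at half the most. Time passes only in rows, so rows that repeat a pose let the fingers close. It gives the time, the measured TCP pose, the force and the opening at its end, in the units of the state.
- sense(): the state, without advancing time (a new reading comes with each control period).
- eyes.read_camera(name): name is "side" or "top"; returns the picture (480x640x3 uint8, blue, green, red); there is no depth.
- eyes.camera_model(name): a dict with "vertical_fov" (degrees; the focal length in pixels is half the picture's height over the tangent of half this angle, whatever the lens; pixels are square), "cx", "cy" (the principal point, pixels), "rvec" (rotation vector, rad) and "tvec" (3), from world to camera coordinates, as OpenCV has them. Camera axes: x right, y down, z forward; pixel columns grow to the right and rows downward; lengths in m; the calibration is good to about 2 mm. A picture is of the moment at which its call begins. camera_model takes no time and is no camera call.
- ctrl.finish_job(): hands the job in, once; it reports no verdict.
The state is a dict: "time": time; "q": joint angles; "qd": joint speeds; "joint_efforts": joint torques, N m; "ee_pos": TCP position; "orientation": TCP orientation; "contact_force": force on the tool from outside, world axes, zero at the start; "ft_torque": the same for the moment, N m; "opening": opening from 0.0 (shut) to 1.0 (fully open).
Only numpy, scipy, OpenCV 4.12 (cv2) and the standard library are available. Lean on these libraries where they do the work, as an engineer would, in place of code of your own. Each camera call takes 0.05 s, during which the arm holds its last target. There are 200 camera calls.

## Working session

There is one attempt and no reset: what is moved stays moved. The work goes in short steps, Python scripts to look and compute and a tool call to move; the robot and the scene stay as the last step left them, time stands still between calls to the robot, and variables do not carry over. Pictures are saved under pics/ and viewed, about 8 in all and at most 12, crops included, and the job is handed in when it is done.

Besides the shell and the picture viewer there is one more tool, called after "Emit:" by a JSON object that holds its "method" and its "body". step_arm: Moves the arm, as the interface text tells. Its arguments: {"type":"object","properties":{"targets":{"type":"string"}},"required":["targets"]}

```bash
mkdir -p pics
python3 - <<'E'
from cell import sense, eyes, ctrl
import cv2
for n in ("top","side"):
    cv2.imwrite(f"pics/{n}0.png",eyes.read_camera(n)); print(n,eyes.camera_model(n))
s=sense(); print(s)
E
```

```text
top {'vertical_fov': 53.350337544510104, 'cx': 321.9928758447661, 'cy': 240.04920899363782, 'rvec': array([ 2.16229726, -2.13210347,  0.22767601]), 'tvec': array([-0.01654071,  0.59947602,  0.75802306])}
side {'vertical_fov': 54.04132765601941, 'cx': 315.9109042789802, 'cy': 238.3868088580345, 'rvec': array([ 0.87599362, -2.33849946,  1.26904391]), 'tvec': array([0.46681336, 0.32150731, 0.52749469])}
{'time': 0.1, 'q': array([-1.40221780e+00,  2.17702542e-01,  1.61479932e+00,  8.78792984e-06,
        1.31129487e+00, -1.12228929e-01]), 'qd': array([ 0.00155838, -0.00266981, -0.00311107, -0.00070554, -0.00097743,
       -0.00014615]), 'joint_efforts': array([-4.54998244e-04, -3.98071718e+01, -3.04970276e+01, -1.19834899e-04,
        4.19389791e-03, -9.39691525e-07]), 'ee_pos': array([ 0.17308818, -0.59978079,  0.23007068]), 'orientation': array([-3.10849679e+00, -4.39331647e-01,  8.41410420e-05]), 'contact_force': array([ 0.11070601,  0.1368907 , -0.18065173]), 'ft_torque': array([ 0.03683042, -0.0384685 , -0.00309442]), 'opening': 0.9996604487769277}
```

View pics/top0.png

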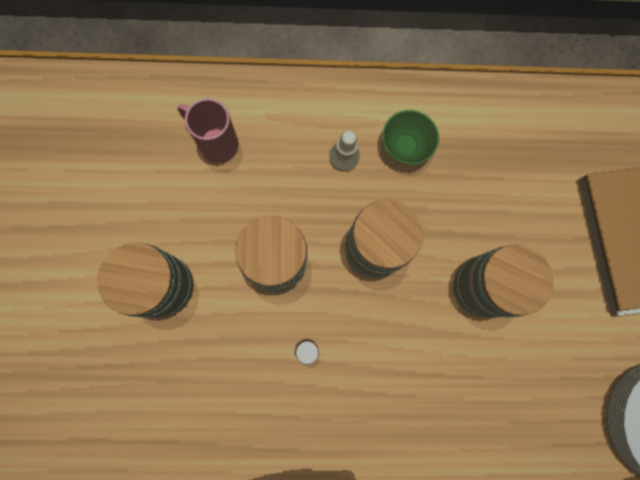

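View pics/side0.png

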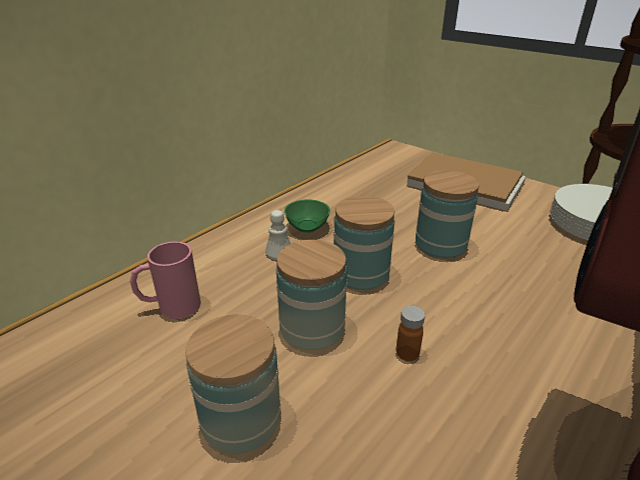

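The top view shows lids centred near (135,279), (271,252), (387,235) and (518,281). In the side view they are at about (231,349), (311,264), (364,212) and (451,185). The pitcher, figurine and dish are behind them, and the shaker is in front at (307,352).

```bash
cat > h.py <<'E'
import numpy as np, cv2
from scipy.optimize import least_squares
from cell import sense, eyes, ctrl
def cam(n):
    m=eyes.camera_model(n); f=240/np.tan(np.radians(m["vertical_fov"])/2)
    return np.array([[f,0,m["cx"]],[0,f,m["cy"]],[0,0,1]]),np.array(m["rvec"]),np.array(m["tvec"])
C={n:cam(n) for n in("top","side")}
def proj(n,P): K,r,t=C[n]; return cv2.projectPoints(np.atleast_2d(P).astype(float),r,t,K,None)[0][:,0]
def tri(a,b): return least_squares(lambda X:np.r_[proj("top",X)[0]-a,proj("side",X)[0]-b],[.5,0,.1])
E
python3 - <<'E'
from h import *
T=[(135,279),(271.5,252),(387,235),(518,281)];S=[(231,349),(311,264),(364,212),(451,185)]
ims={n:cv2.imread(f"pics/{n}0.png") for n in C}
a=np.linspace(0,2*np.pi,73)
for t,s in zip(T,S):
    r=tri(t,s); X=r.x; print(X.round(4),"r",np.hypot(*X[:2]).round(3),"res",r.fun.round(1))
    for n in C:
        for z in (.146,):
            c=np.c_[X[0]+.053*np.cos(a),X[1]+.053*np.sin(a),0*a+z]
            for p in proj(n,c): cv2.circle(ims[n],tuple(np.round(p).astype(int)),0,(0,0,255),-1)
crop=cv2.resize(ims["side"][160:460,170:490],None,fx=1.8,fy=1.8,interpolation=0)
cv2.imwrite("pics/o_side.png",crop)
crop=cv2.resize(ims["top"][190:330,90:560],None,fx=1.7,fy=1.7,interpolation=0)
cv2.imwrite("pics/o_top.png",crop)
print("shaker",tri((307,352),(412,313)).x,"fig",tri((348,138),(277,214)).x)
E
```

```text
[0.5212 0.2704 0.1344] r 0.587 res [ 0.4  0.5 -0.5 -0.1]
[0.5665 0.0715 0.1308] r 0.571 res [-0.2 -0.3  0.3  0.1]
[ 0.5948 -0.1042  0.1364] r 0.604 res [-0.1 -0.2  0.3  0. ]
[ 0.5271 -0.3032  0.1375] r 0.608 res [-0.1 -0.2  0.3  0. ]
shaker [0.41584805 0.01459721 0.08076826] fig [ 0.76677834 -0.04901838  0.09187969]
```

View pics/o_side.png

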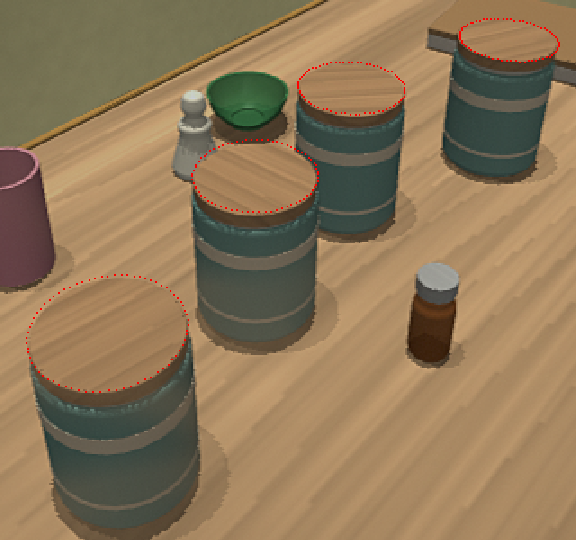

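View pics/o_top.png

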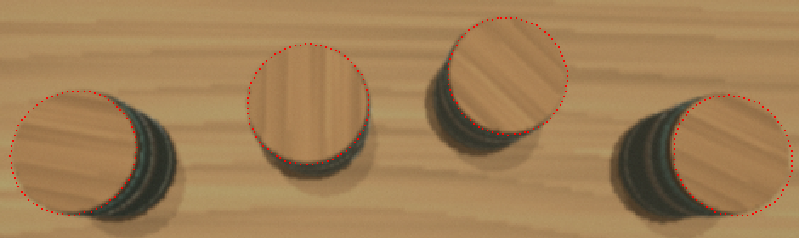

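The projected circles fit both pictures to within about 3 mm. My plan is to shut the fingers and probe each lid's near edge, stopping at about z = 0.149. A home lid (top at 0.146) won't be touched there, but the loose one (about 0.151) will.

```bash
cat >> h.py <<'E'
from scipy.spatial.transform import Rotation as R
import sys
L=[(.521,.270),(.5665,.071),(.5945,-.104),(.527,-.303)]
def to(*P):
    s=sense(); p=np.array(s["ee_pos"]); print("t",s["time"],"p",p.round(4),"F",s["contact_force"].round(2),"q",s["q"].round(2))
    for x in P: print(x,"->",(R.from_rotvec(s["orientation"]).inv().apply(np.array(x)-p)*1000).round(2),"mm")
E
python3 - <<'E'
from h import *
# xy refined on fixed z=.146 from top clicks
for t,s in zip([(135,279),(271.5,252),(387,235),(518,281)],[(231,349),(311,264),(364,212),(451,185)]):
    print([least_squares(lambda X:proj(n,[*X,.146])[0]-np.array(c),[.5,0]).x.round(4) for n,c in(("top",t),("side",s))])
to((.489,-.303,.20),(.489,-.303,.17))
E
```

```text
[array([0.5209, 0.2669]), array([0.5111, 0.2766])]
[array([0.5639, 0.0702]), array([0.553 , 0.0872])]
[array([ 0.5926, -0.1027]), array([ 0.5857, -0.09  ])]
[array([ 0.526 , -0.2994]), array([ 0.5204, -0.2864])]
t 0.1 p [ 0.1731 -0.5998  0.2301] F [ 0.11  0.14 -0.18] q [-1.4   0.22  1.61  0.    1.31 -0.11]
(0.489, -0.303, 0.2) -> [ 385.78 -197.54   30.6 ] mm
(0.489, -0.303, 0.17) -> [ 385.77 -197.48   60.6 ] mm
```

Emit:
{"method": "step_arm", "body": {"targets": "0 50 -26 0 0; 0 100 -51 5 0; 0 150 -77 10 0; 0 200 -103 15 0; 0 250 -128 20 0; 0 300 -154 25 0; 0 350 -180 30 0; 0 386 -197 30 0"}}

```text
time: 1.1
ee_pos: [0.5375, -0.2566, 0.2025]
orientation: [-3.108, -0.439, 0.001]
contact_force: [0.7, -0.6, 0.4]
opening: 0.001
```

I gave millimetres where the tool wants metres. The row limits clamped the move, so no harm was done, and I'll use metres from here.

Run:
```python
from h import *
to((.489,-.303,.17),(.489,-.303,.149))
```

```text
t 1.1 p [ 0.5375 -0.2566  0.2025] F [ 0.74 -0.58  0.36] q [-0.56  0.18  1.71  0.    1.25  0.73]
(0.489, -0.303, 0.17) -> [-59.43  31.18  32.44] mm
(0.489, -0.303, 0.149) -> [-59.43  31.24  53.44] mm
```

Emit:
{"method": "step_arm", "body": {"targets": "0 -0.03 0.016 0 0; 0 -0.059 0.031 0.01 0; 0 -0.059 0.031 0.03 0; 0 -0.059 0.031 0.04 0; 0 -0.059 0.031 0.045 0; 0 -0.059 0.031 0.047 0; 0 -0.059 0.031 0.048 0; 0 -0.059 0.031 0.048 0"}}

```text
time: 2.1
ee_pos: [0.4898, -0.3028, 0.1549]
orientation: [-3.109, -0.44, -0.0]
contact_force: [0.2, -0.3, -0.4]
opening: -0.002
```

Emit:
{"method": "step_arm", "body": {"targets": "0 0 0 0.002 0; 0 0 0 0.003 0; 0 0 0 0.004 0; 0 0 0 0.005 0; 0 0 0 0.006 0; 0 0 0 0.006 0"}}

```text
time: 2.85
ee_pos: [0.4895, -0.3029, 0.149]
orientation: [-3.109, -0.44, 0.001]
contact_force: [-1.6, 0.2, 0.9]
opening: 0.004
```

Run:
```python
from h import *
to((.5565,-.104,.185),(.5565,-.104,.155))
a=eyes.read_camera("side")[140:300,380:560]; b=eyes.read_camera("top")[200:340,430:610]
cv2.imwrite("pics/p4.png",np.hstack([cv2.resize(a,(400,356),interpolation=2),cv2.resize(b,(400,356),interpolation=2)]))
```

```text
t 2.85 p [ 0.4895 -0.3029  0.149 ] F [-1.65  0.24  0.9 ] q [-0.68  0.2   1.8   0.    1.15  0.61]
(0.5565, -0.104, 0.185) -> [ 119.55 -172.55  -35.7 ] mm
(0.5565, -0.104, 0.155) -> [ 119.56 -172.5    -5.7 ] mm
```

View pics/p4.png

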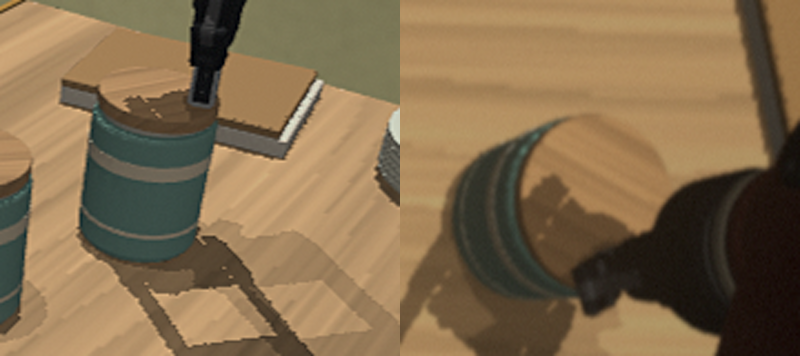

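The picture shows the fingertip just inside the near (right) edge of lid 4. The force is still within the noise, so I'll go a little deeper.

Emit:
{"method": "step_arm", "body": {"targets": "0 0 0 0.001 0; 0 0 0 0.0015 0; 0 0 0 0.002 0; 0 0 0 0.002 0"}}

```text
time: 3.45
ee_pos: [0.4893, -0.303, 0.1472]
orientation: [-3.109, -0.44, 0.002]
contact_force: [-4.0, 0.2, 3.6]
opening: 0.0
```

Emit:
{"method": "step_arm", "body": {"targets": "0 0 0 0.0005 0; 0 0 0 0.001 0; 0 0 0 0.001 0"}}

```text
time: 3.82
ee_pos: [0.4892, -0.303, 0.1465]
orientation: [-3.109, -0.44, 0.002]
contact_force: [-5.1, 1.3, 5.5]
opening: 0.001
```

Run:
```python
from h import *
to((.5565,-.104,.185))
a=eyes.read_camera("side")[150:270,400:520]; b=cv2.imread("pics/side0.png")[150:270,400:520]
cv2.imwrite("pics/p5.png",np.hstack([cv2.resize(i,(400,400),interpolation=2) for i in(b,a)]))
```

```text
t 3.825 p [ 0.4892 -0.303   0.1465] F [-5.13  1.31  5.52] q [-0.68  0.2   1.8   0.    1.14  0.61]
(0.5565, -0.104, 0.185) -> [ 119.84 -172.58  -38.31] mm
```

View pics/p5.png

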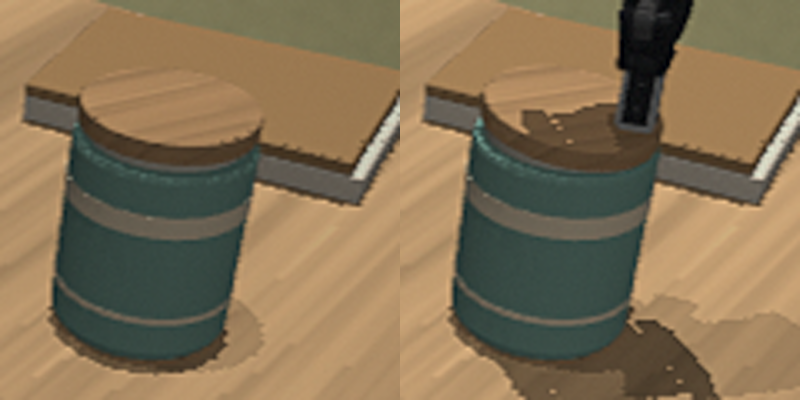

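Before the press, a pale seal gap shows under lid 4 on the right. With the finger on it, that gap closes and the lid tilts: about 2.5 mm of travel at 5.5 N, so this lid rocks. I'll lift, then check the height at its centre with a light touch before pressing hard.

Emit:
{"method": "step_arm", "body": {"targets": "0 0 0 0.0005 0; 0 0 0 0.0005 0; 0 0 0 -0.003 0; 0 0 0 -0.01 0; 0 0.018 0.005 -0.012 0; 0 0.037 0.0095 -0.012 0; 0 0.037 0.0095 -0.008 0; 0 0.037 0.0095 -0.007 0"}}

```text
time: 4.88
ee_pos: [0.5267, -0.3014, 0.1525]
orientation: [-3.108, -0.44, 0.004]
contact_force: [-0.8, 0.6, -0.3]
opening: 0.002
```

Emit:
{"method": "step_arm", "body": {"targets": "0 0 0 0.001 0; 0 0 0 0.0015 0; 0 0 0 0.0015 0"}}

```text
time: 5.25
ee_pos: [0.5264, -0.3014, 0.151]
orientation: [-3.108, -0.44, 0.004]
contact_force: [0.5, -0.6, 0.6]
opening: 0.002
```

Emit:
{"method": "step_arm", "body": {"targets": "0 0 0 0.0005 0; 0 0 0 0.001 0; 0 0 0 0.001 0"}}

```text
time: 5.62
ee_pos: [0.5265, -0.3016, 0.1504]
orientation: [-3.108, -0.44, 0.004]
contact_force: [-0.3, 0.9, 1.3]
opening: 0.0
```

Emit:
{"method": "step_arm", "body": {"targets": "0 0 0 0.0005 0; 0 0 0 0.001 0; 0 0 0 0.001 0"}}

```text
time: 6.0
ee_pos: [0.5266, -0.3017, 0.15]
orientation: [-3.108, -0.44, 0.004]
contact_force: [-1.4, 1.6, 4.8]
opening: 0.003
```

The centre contact is firm at about 0.1505, which is 4.5 mm above the home height. Together with the rocking, that confirms lid 4 is the loose one. Now the firm press in the middle.

Emit:
{"method": "step_arm", "body": {"targets": "0 0 0 0.001 0; 0 0 0 0.0015 0; 0 0 0 0.002 0; 0 0 0 0.002 0"}}

```text
time: 6.5
ee_pos: [0.5267, -0.302, 0.1495]
orientation: [-3.109, -0.44, 0.004]
contact_force: [-3.3, 1.9, 8.7]
opening: -0.0
```

Emit:
{"method": "step_arm", "body": {"targets": "0 0 0 0.001 0; 0 0 0 0.0015 0; 0 0 0 0.002 0; 0 0 0 0.002 0"}}

```text
time: 7.0
ee_pos: [0.5268, -0.3021, 0.1494]
orientation: [-3.109, -0.44, 0.004]
contact_force: [-4.1, 2.3, 10.7]
opening: -0.003
```

Emit:
{"method": "step_arm", "body": {"targets": "0 0 0 0.002 0; 0 0 0 0.003 0; 0 0 0 0.0035 0; 0 0 0 0.004 0; 0 0 0 0.0045 0; 0 0 0 0.0045 0"}}

```text
time: 7.75
ee_pos: [0.5271, -0.3025, 0.1485]
orientation: [-3.11, -0.441, 0.004]
contact_force: [-7.1, 3.5, 16.0]
opening: -0.001
```

Emit:
{"method": "step_arm", "body": {"targets": "0 0 0 0.0045 0; 0 0 0 0.005 0; 0 0 0 0.0055 0; 0 0 0 0.006 0; 0 0 0 0.006 0"}}

```text
time: 8.38
ee_pos: [0.5272, -0.3026, 0.1466]
orientation: [-3.11, -0.441, 0.004]
contact_force: [-8.7, 3.9, 19.4]
opening: 0.001
```

Emit:
{"method": "step_arm", "body": {"targets": "0 0 0 0.0055 0; 0 0 0 0.006 0; 0 0 0 0.0065 0; 0 0 0 0.0065 0; 0 0 0 0.0065 0"}}

```text
time: 9.0
ee_pos: [0.527, -0.3022, 0.1444]
orientation: [-3.108, -0.442, 0.006]
contact_force: [-8.4, 5.6, 20.8]
opening: -0.001
```

Emit:
{"method": "step_arm", "body": {"targets": "0 0 0 0.0055 0; 0 0 0 0.006 0; 0 0 0 0.006 0; 0 0 0 0.006 0"}}

```text
time: 9.5
ee_pos: [0.5269, -0.302, 0.1432]
orientation: [-3.108, -0.442, 0.008]
contact_force: [-8.8, 6.4, 21.6]
opening: -0.0
```

Emit:
{"method": "step_arm", "body": {"targets": "0 0 0 0.006 0; 0 0 0 0.0065 0; 0 0 0 0.0065 0; 0 0 0 0.0065 0"}}

```text
time: 10.0
ee_pos: [0.527, -0.302, 0.1427]
orientation: [-3.107, -0.443, 0.009]
contact_force: [-11.3, 6.8, 26.3]
opening: 0.0
```

It's firm now: 0.5 mm for 4.7 N, which is the 0.11 mm/N of a seated lid. I'll lift straight off.

Emit:
{"method": "step_arm", "body": {"targets": "0 0 0 0.003 0; 0 0 0 0 0; 0 0 0 -0.003 0; 0 0 0 -0.006 0; 0 0 0 -0.02 0; 0 0 0 -0.06 0; 0 0 0 -0.1 0; 0 0 0 -0.1 0"}}

```text
time: 11.0
ee_pos: [0.5303, -0.3041, 0.2484]
orientation: [3.106, 0.443, 0.003]
contact_force: [0.5, -0.1, 0.7]
opening: -0.002
```

Emit:
{"method": "step_arm", "body": {"targets": "0 -0.05 0.026 0 0; 0 -0.1 0.05 0 0; 0 -0.15 0.077 0 0; 0 -0.2 0.1 0 0; 0 -0.2 0.1 0 0; 0 -0.2 0.1 0 0"}}

```text
time: 11.75
ee_pos: [0.3661, -0.4556, 0.2477]
orientation: [3.108, 0.442, 0.003]
contact_force: [0.8, 0.1, 0.3]
opening: -0.001
```

Run:
```python
from h import *
to()
im={n:eyes.read_camera(n) for n in("side","top")}
b=cv2.imread("pics/side0.png")[150:270,400:520]
cv2.imwrite("pics/p6.png",np.hstack([cv2.resize(i,(400,400),interpolation=2) for i in(b,im["side"][150:270,400:520])]))
for n in im:
    d=cv2.absdiff(im[n],cv2.imread(f"pics/{n}0.png")).max(2)
    print(n,"changed px per 80px block\n",(d>25).reshape(6,80,8,80).sum((1,3)))
```

```text
t 11.75 p [ 0.3661 -0.4556  0.2477] F [0.78 0.13 0.3 ] q [-1.01  0.12  1.7   0.    1.32  0.27]
side changed px per 80px block
 [[   0    0    0    0    0    0    0 3166]
 [   0    0    0    0    0    0    0 1142]
 [   0    0    0    0    0  251   88 1436]
 [   0    0    0    0    0    1 1650 3675]
 [   0    0    0    0    0    0  319 5863]
 [   0    0    0    0    0    0 1849 2343]]
top changed px per 80px block
 [[   0    0    0    0    0    0    0    0]
 [   0    0    0    0    0    0    0    0]
 [   0    0    0    0    0    0    0    0]
 [   0    0    0    0    0    0  120    0]
 [   0    0    0    0    0    0 1688  920]
 [   0    0    0  505  635 3594 2922 1059]]
```

View pics/p6.png

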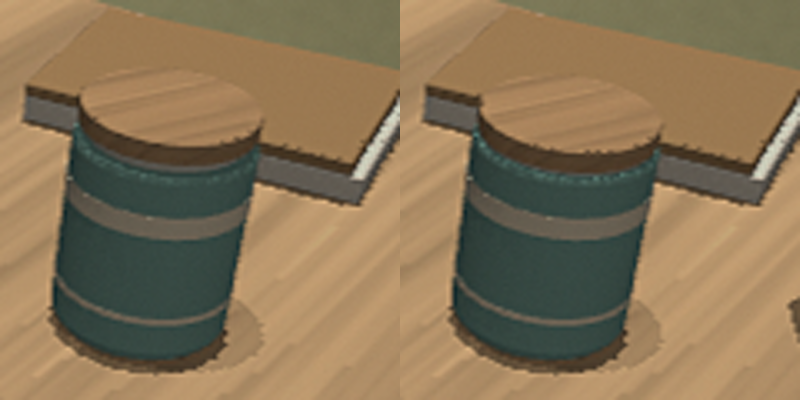

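The lid now sits about 5 mm lower and level, with the seal gap closed. The canister hasn't moved, nothing else in the pictures has changed, and the hand is clear.

```bash
python3 -c "
from cell import ctrl
print(ctrl.finish_job())"
```

```text
the job is handed in; nothing more can be done
None
```

The loose lid was on the canister at about (0.527, -0.303). I pressed it home and handed the job in; no verdict was reported.

- **Finding it:** A light press near its edge, up to about 5.5 N, made it give about 2.5 mm and tilt visibly. A light touch in its middle met a firm top at about z = 0.1505, roughly 4.5 mm above the home height.
- **Seating it:** It moved down at about 20–22 N in the middle. I pressed on to 26 N, where it was firm at 0.11 mm/N, and its unloaded height works out to about 0.146.
- **Last checks:** In the final picture the lid is lower and level, its seal gap is closed and the canister hasn't moved. Apart from the arm and its shadow, comparing pictures from before and after showed no other change. The hand was clear, with forces within sensor noise.

**What disagreed:**
- Lid heights triangulated from the two cameras came out at 0.131–0.138 instead of 0.146, so I relied on touch for height.
- My first move was typed in millimetres instead of metres. The row limits clamped it and nothing was touched.
- I did not touch the other three lids, because the first one I probed was the loose one.
- I did not measure the tilt angle directly; I judged it from the give and the picture.

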